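Open the sprung lid of the tin conditioner and hold it

ROBOT

A 6-joint arm with a two-finger parallel gripper is mounted at the origin on a cart in front of the work surface, level with it; the furniture and walls round the work are solid. World frame = base frame: x ahead of the robot, y to its left, z up, the work surface at z = 0. Lengths are in m, angles in rad, forces in N, time in s.
With the tool pointing down it reaches from about 0.3 to 0.775 m from the base axis. Payload 14.6 kg.
Tool frame: the origin (TCP) lies at the very end of the fingers, on their centre line; the grasp point (between the pads) lies 19 mm behind it; z points along the fingers, y is the line along which they close (so a half turn about z gives the same grasp; the last joint's range is limited). The gripper opens to 85 mm and grips with 20 to 120 N. Pads are 22 mm wide; open, the fingers measure 114 mm over their backs; the gripper's body (76 mm by 85 mm) begins 54 mm behind the grasp point. The pads swing forward as they close: fully open they stand 13 mm farther back than shut.
Start: joints at [-1.35, 0.3, 1.521, -0, 1.321, -0.067], TCP at [0.156, -0.527, 0.231] pointing down, gripper open.
Joint ranges: [-3.03, 3.03], [-0.79, 2.21], [0.23, 2.52], [-1.04, 4.18], [0, 3.07], [-2.55, 2.55]. Speed limits (rad/s): [2.22, 2.22, 2.57, 3.14, 3.14, 3.14].

INTERFACE

Orientations are given as a 3x3 rotation matrix whose columns are the frame's x, y, z axes.
In Python, from cell import r, vision, workorder gives the robot as it stands.
- The arm moves only by the tool servo_tool, never from a script. Its argument "rows" is text: rows parted by semicolons, each of 5 numbers parted by spaces: the shift along the tool's x, y, z in cm, then the turn about the tool's z in rad, then the finger opening in cm, from 0 to 8.54. In form: tx ty tz roll claw; .... A call has exactly 5 rows; each row shifts and turns the commanded pose from where the row before left it, along the tool's axes as they then stand; what a row does not reach is not made up. A row lasts 1/8 s, in which the tool goes at most 62.5 mm and 10.7 degrees, less where a joint would pass 70% of its speed; a pose out of reach is approached as far as the arm can. A call with a gripper value outside its range is refused whole. The fingers move at their own pace and stop on an object; the grip force is fixed at half the most. Time passes only in rows, so rows that do not move let the fingers close, or fill a call up. It gives the time, the measured TCP pose, the force, the opening and the grip force at its end, in the units of the state.
- r.sense(): the state, without advancing time (a new reading comes with each control period).
- vision.capture(name): name is "side" or "top"; returns the picture (480x640x3 uint8, blue, green, red); there is no depth.
- vision.get_calibration(name): a dict with "K" (3x3 intrinsics, pixels), "dist" ([k1, k2, p1, p2, k3] as OpenCV has them; the pictures are not rectified), "rvec" (rotation vector, rad) and "tvec" (3), from world to camera coordinates, as OpenCV has them. Camera axes: x right, y down, z forward; pixel columns grow to the right and rows downward; lengths in m; the calibration is good to about 2 mm. A picture is of the moment at which its call begins. get_calibration takes no time and is no camera call.
- workorder.sign_off(): hands the job in; it is judged then, once.
Trained networks look in the newest picture that a camera, given by its name, has taken for a name from the list of things; names that differ only in an ending like _2 or _b are one class to them, and where a whole thing is asked for, a point or a joint stands for the part that bears it (a point fixed in the world has none). Each returns a list of dicts, best first, with "score" (0 to 1); they miss things now and then, are a little off and sometimes report something else, mostly with a low value. They report only what shows in the picture. A call takes as long as a camera call.
- vision.search_frame(name, camera): "bbox" ([centre column, centre row, width, height] in pixels, round what is visible of it).
- vision.landmark_of(name, camera): "xy" ([column, row] in pixels: a listed point, or the origin of a listed thing).
The state is a dict: "time_s": time; "joint_pos": joint angles; "qd": joint speeds; "tau": joint torques, N m; "tcp_pos": TCP position; "ee_rot": TCP orientation; "force": force on the tool from outside, world axes, zero at the start; "wrist_torque": the same for the moment, N m; "grip_width": finger opening in m; "finger_force": force on a finger pad.
Only numpy, scipy, OpenCV 4.12 (cv2) and the standard library are available. Lean on these libraries where they do the work, as an engineer would, in place of code of your own. Each camera call takes 0.05 s, during which the arm holds its last target. There are 200 camera calls.

TASK

The tins in the conditioner are due to come out, but its sprung lid does not stay up by itself. Slide the red-tabbed catch on the front deck sideways until it clicks into its open position, then lift the lid by its bow handle and keep holding it open at about 60 degrees, so that a colleague can take the tins out under it. Finish while still holding the lid by its handle, with the catch still clicked open, and leave the tins and the other things on the bench as they are.

Things in the scene. Friction and masses are not known exactly. Their poses are not given: they have to be found in the camera images.
- conditioner: bench conditioner for sample tins: white box 270 (x) x 250 (y) x 80 mm high, fixed to the bench, its four tin wells under a grey lid, panel with a display at the front. Origin: centre of its underside; x from the front panel to the hinge side, y to the left as seen from the front, z up. Its front deck (flat top at z = 80, x from -135 to -55 mm) carries the catch
- lid: the grey lid with its steel bow handle, 0.4 to 0.65 kg, hinged at the rear of the conditioner, with a closing spring: it falls shut when let go, and takes 3 to 5 N at the handle. Origin on the hinge axis, in its middle; shut, its axes lie as the conditioner's, and opening turns it about its +y, so the front rises and the angle between its z and the vertical is the opening angle (stop at 1.6 rad)
- lid_hinge (a point): point in the middle of the lid's hinge axis, which runs along the conditioner's y; at (118, 0, 86) mm in the conditioner's frame. The grey lid plate is 170 (from 3 mm before the hinge axis to the front) x 236 x 16 mm, its top 12 mm above the axis height when shut
- handle_bar (a point): middle of the straight bar of the lid's steel bow handle: round bar 12 mm thick, 110 mm long, parallel to the hinge axis, its centre 46 mm above the lid's top face. With the lid shut it is 148 mm from the hinge axis towards the front (-x of the conditioner) and 58 mm above it; it moves on an arc about the hinge. The bar can turn between finger pads
- catch (a joint): travel of the sliding catch in m: 0 locked (its nose lies over the lid's steel tongue and blocks the lid), 0.028 end of travel. A return spring (1 to 2 N) pushes it back to 0 unless it is past its spring detent: a sprung ball that a ridge must pass at about 0.0215, taking 5 to 7 N; beyond that it stays at about 0.026 by itself
- tab_top (a point): middle of the top of the catch's red finger tab. The tab is 26 mm (along the conditioner's x) x 14 mm (along its y) and 24 mm high above the steel carriage (60 mm long along y), the carriage's top is 13.5 mm above the deck. Opens towards the conditioner's -y (to the right seen from the front); locked, the tab is at (-101, 0, 117.5) mm in the conditioner's frame
- tin_1: round open sample tin, 57 mm across, 34 mm high, loose in a well under the lid; origin centre of its underside
- tin_2: another such tin in a well under the lid
- tin_3: another such tin in a well under the lid
- tin_4: another such tin in a well under the lid
- big_tin: bystander: larger sample tin, 71 mm across, 45 mm high, left of the conditioner; origin centre of its underside
- tin_lid: bystander: black tin lid, 63 mm across, 9 mm high, left of the conditioner
- beaker: bystander: clear beaker, 53 mm across, 66 mm high, right of the conditioner
- brass_weight: bystander: brass weight, 29 mm across, 51 mm high, left of the conditioner
- small_weight: bystander: brass weight, 23 mm across, 41 mm high, left of the conditioner
- matchbox: bystander: red matchbox 37 x 52 x 14 mm, right of the conditioner
- marker: bystander: blue felt marker, 132 mm long, 14 mm thick, left of the conditioner

How it is judged:
By the outcome, as a careful person would: the job done as asked, in the order asked, and still so for the second after the job is handed in, while the arm keeps its last pose, push and grip.
It also fails if it takes over 45 s, if anything falls off the work surface, if the arm or the gripper's body presses on something with over 40 N, if the wrist force passes 120 N, or if a joint passes its speed limit or range.

## Working session

There is one attempt and no reset: what is moved stays moved. The work goes in short steps, Python scripts to look and compute and a tool call to move; the robot and the scene stay as the last step left them, time stands still between calls to the robot, and variables do not carry over. Pictures are saved under pics/ and viewed, at most 10 in all, crops included, and the job is handed in when it is done.

Besides the shell and the picture viewer there is one more tool, called after "Request:" as a command line: name --argument value ..., lists and objects as JSON in quotes. servo_tool: Moves the arm, as the interface text tells. Its arguments: {"type":"object","properties":{"rows":{"type":"string"}},"required":["rows"]}

```bash
ls; mkdir -p pics; cat > h.py <<'E'
import numpy as np, cv2
from cell import r, vision, workorder
def cal(c):
    k=vision.get_calibration(c); return np.array(k["K"],float),np.array(k["dist"],float),np.array(k["rvec"],float),np.array(k["tvec"],float)
def ray(c,px):
    K,d,rv,t=cal(c);R=cv2.Rodrigues(rv)[0]
    u=cv2.undistortPoints(np.array([[px]],float),K,d)[0,0]
    return -R.T@t.ravel(), R.T@np.array([u[0],u[1],1])
def on_z(c,px,z):
    o,v=ray(c,px); return o+v*(z-o[2])/v[2]
def tri(pa,pb):
    (o1,v1),(o2,v2)=ray("top",pa),ray("side",pb)
    s=np.linalg.lstsq(np.c_[v1,-v2],o2-o1,rcond=None)[0]
    a,b=o1+v1*s[0],o2+v2*s[1]; return (a+b)/2,np.linalg.norm(a-b)
def proj(c,P):
    K,d,rv,t=cal(c); return cv2.projectPoints(np.array(P,float).reshape(-1,1,3),rv,t,K,d)[0][:,0]
E
python3 - <<'E'
from h import *
np.set_printoptions(precision=4,suppress=True)
for c in("top","side"):
    cv2.imwrite(f"pics/{c}0.png",vision.capture(c))
    print(c,ray(c,(320,240)))
    for n in("conditioner","lid_hinge","handle_bar","tab_top"):
        print(n,[(np.round(x["xy"],1),round(x["score"],2)) for x in vision.landmark_of(n,c)[:2]])
s=r.sense();print(s["time_s"],s["tcp_pos"],s["ee_rot"],s["force"])
E
```

```text
pics
top (array([ 0.3509, -0.0066,  1.0511]), array([ 0.2095,  0.0206, -0.9776]))
conditioner [(array([315.7, 239.5]), 0.84), (array([309.9, 242.3]), 0.18)]
lid_hinge [(array([168.8, 305.8]), 0.2)]
handle_bar [(array([311.6, 245.9]), 0.88), (array([204.5, 298. ]), 0.34)]
tab_top [(array([303.7, 277.8]), 0.88), (array([190. , 235.5]), 0.47)]
side (array([0.4578, 0.8625, 0.5875]), array([ 0.0827, -0.88  , -0.468 ]))
conditioner [(array([303.1, 300.4]), 0.86)]
lid_hinge [(array([248.8, 260.8]), 0.77)]
handle_bar [(array([315.4, 239. ]), 0.67)]
tab_top [(array([349.6, 254.8]), 0.93)]
0.5 [ 0.1561 -0.5274  0.2312] [[ 0.9589  0.2838 -0.    ]
 [ 0.2838 -0.9589  0.0001]
 [ 0.     -0.0001 -1.    ]] [ 0.5074  0.6635 -0.107 ]
```

View pics/top0.png

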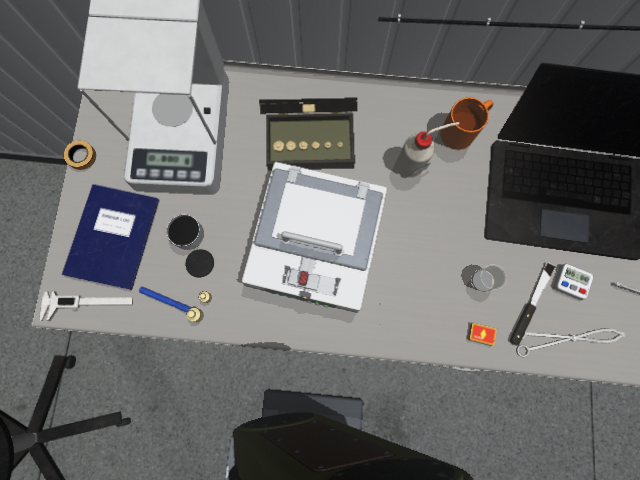

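View pics/side0.png

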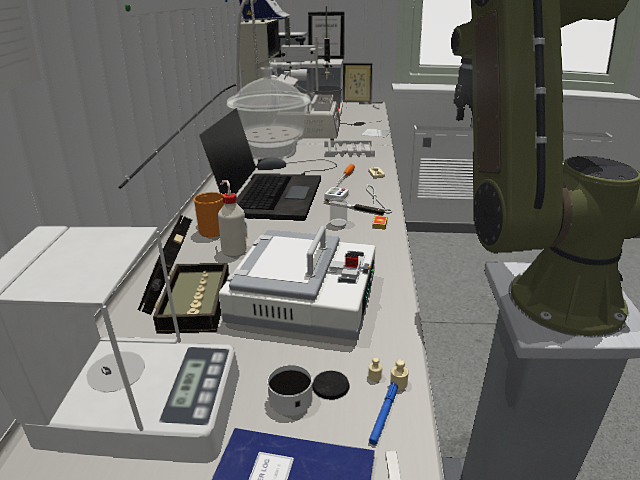

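```bash
python3 - <<'E'
from h import *
np.set_printoptions(precision=4,suppress=True)
print("handle",tri((311.6,245.9),(315.4,239.)),"tab",tri((303.7,277.8),(349.6,254.8)))
print(on_z("top",(315.7,239.5),0),on_z("side",(303.1,300.4),0),on_z("side",(248.8,260.8),.086))
print("tab z", on_z("top",(303.7,277.8),.1175),on_z("side",(349.6,254.8),.1175))
print("bar z", on_z("top",(311.6,245.9),.144),on_z("side",(315.4,239.),.144))
E
```

```text
handle (array([0.5389, 0.0276, 0.1441]), np.float64(0.01328282011487827)) tab (array([0.4748, 0.0375, 0.1171]), np.float64(0.004633623235827193))
[0.5764 0.0253 0.    ] [0.5739 0.0324 0.    ] [0.6862 0.0203 0.086 ]
tab z [0.4724 0.0376 0.1175] [0.477  0.0376 0.1175]
bar z [0.5321 0.0276 0.144 ] [0.5456 0.0249 0.144 ]
```

The top view shows the conditioner yawed about -0.25 rad, with the bar from (282,236) to (341,248) and the tab at (303,278). The side view shows the bar near (318,240) and the tab at (351,260). Next I'll fit the yaw with an overlay.

```bash
cat >> h.py <<'E'
def c2w(p,P):
    P=np.atleast_2d(np.array(P,float));c,s=np.cos(p[2]),np.sin(p[2])
    return np.c_[p[0]+c*P[:,0]-s*P[:,1],p[1]+s*P[:,0]+c*P[:,1],P[:,2]]
E
python3 - <<'E'
from h import *
from scipy.optimize import least_squares
obs=[("top",(0,0,0),(315.7,239.5)),("side",(0,0,0),(303.1,300.4)),("side",(.118,0,.086),(248.8,260.8)),
("top",(-.03,0,.144),(311.6,243.5)),("side",(-.03,0,.144),(315.4,239)),("top",(-.101,0,.1175),(303.7,277.8)),("side",(-.101,0,.1175),(349.6,254.8)),
("top",(-.03,.055,.144),(282,236)),("top",(-.03,-.055,.144),(341,247)),
("top",(-.135,.125,.08),(243,279)),("top",(.135,-.125,.08),(386,184)),("top",(-.135,-.125,.08),(358,309))]
f=lambda p:np.concatenate([proj(c,c2w(p,P))[0]-o for c,P,o in obs])
s=least_squares(f,[.575,.03,-.25],loss="soft_l1");print(s.x);print(f(s.x).reshape(-1,2).round(1))
np.save("p.npy",s.x);p=s.x
out=[]
for c,(x0,y0) in(("top",(215,150)),("side",(205,200))):
    im=cv2.imread(f"pics/{c}0.png");S=3
    im=cv2.resize(im[y0:y0+170,x0:x0+200],None,fx=S,fy=S,interpolation=cv2.INTER_CUBIC)
    q=lambda P:[tuple(int(v) for v in (a-(x0,y0))*S) for a in proj(c,c2w(p,P))]
    b=[(-.135,-.125),(-.135,.125),(.135,.125),(.135,-.125)]
    for z,col in((.08,(0,0,255)),):cv2.polylines(im,[np.array(q([(*k,z) for k in b]))],True,col,1)
    a,e=q([(-.03,.055,.144),(-.03,-.055,.144)]);cv2.line(im,a,e,(0,255,0),1)
    t=[(-.114,-.007),(-.114,.007),(-.088,.007),(-.088,-.007)]
    cv2.polylines(im,[np.array(q([(*k,.1175) for k in t]))],True,(255,0,0),1)
    out.append(im[:,:600])
cv2.imwrite("pics/ov.png",cv2.resize(np.hstack(out),(800,340),interpolation=cv2.INTER_AREA))
E
```

```text
[ 0.57394996  0.02562329 -0.12102233]
[[-0.3  1. ]
 [ 0.3 -1.8]
 [-1.4 -2.2]
 [-0.2 -3.7]
 [ 0.5  1. ]
 [-0.  -0.7]
 [ 1.7  0.1]
 [ 1.8 -2.2]
 [-1.9 -1.3]
 [-2.4  3.7]
 [ 0.2  0.5]
 [ 3.1  0.4]]
```

View pics/ov.png

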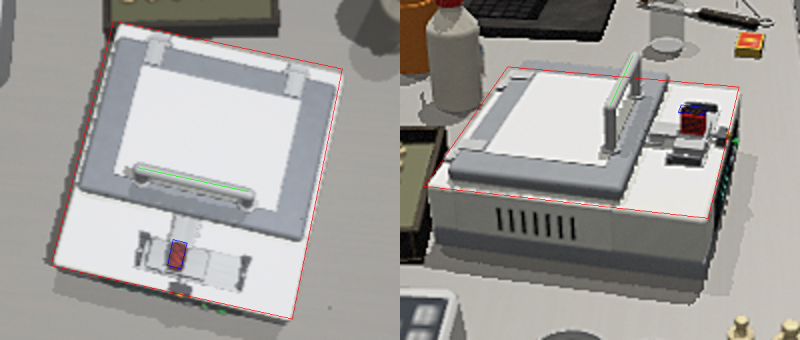

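Request:
servo_tool --rows "0 0 0 -0.18 0; 0 0 0 -0.18 0; 0 0 0 -0.18 0; 0 0 0 -0.18 0; 0 0 0 -0.18 0"

```text
time_s: 1.12
tcp_pos: [0.1561, -0.5274, 0.2313]
ee_rot: [[0.368, 0.93, -0.0], [0.93, -0.368, -0.0], [-0.0, -0.0, -1.0]]
force: [0.5, -0.8, 1.2]
grip_width: -0.0003
finger_force: 0.0
```

Request:
servo_tool --rows "0 0 0 -0.13 0; 0 0 0 -0.132 0; 0 0 0 0 0; 0 0 0 0 0; 0 0 0 0 0"

```text
time_s: 1.75
tcp_pos: [0.1561, -0.5274, 0.2313]
ee_rot: [[0.122, 0.992, 0.0], [0.992, -0.122, 0.0], [0.0, 0.0, -1.0]]
force: [-0.1, -0.3, 0.3]
grip_width: 0.0001
finger_force: 0.0
```

```bash
cat >> h.py <<'E'
p=np.array([.574,.0256,-.121])
def go(P):
    "tool-axis shift in cm (after present pose) to bring TCP to conditioner point P"
    s=r.sense();R=np.array(s["ee_rot"]).reshape(3,3)
    return (R.T@(c2w(p,P)[0]-s["tcp_pos"])*100).round(2)
def where():
    s=r.sense();d=np.array(s["tcp_pos"]);c,q=np.cos(p[2]),np.sin(p[2]);e=d[:2]-p[:2]
    R=np.array(s["ee_rot"]).reshape(3,3)
    print("t",s["time_s"],"cond",np.round([c*e[0]+q*e[1],-q*e[0]+c*e[1],d[2]],4),"ang",np.arctan2(R[1,0],R[0,0]).round(4),"want",round(np.pi/2+p[2],4),"F",np.round(s["force"],2),"w",s["grip_width"],s["finger_force"])
E
python3 -c "
from h import *
where();print(go((-.101,.045,.22)))"
```

```text
t 1.75 cond [-0.3481 -0.5994  0.2313] ang 1.4481 want 1.4498 F [-0.1  -0.26  0.33] w 0.00014116899397527904 0.0
[64.48 24.6   1.13]
```

Request:
servo_tool --rows "4.3 1.6 0 0 0; 4.3 1.6 0 0 0; 4.3 1.6 0 0 0; 4.3 1.6 0 0 0; 4.3 1.6 0 0 0"

```text
time_s: 2.38
tcp_pos: [0.2619, -0.3223, 0.2314]
ee_rot: [[0.122, 0.993, 0.0], [0.993, -0.122, -0.0], [-0.0, 0.0, -1.0]]
force: [0.7, -0.1, -0.4]
grip_width: 0.0002
finger_force: 0.0
```

Request:
servo_tool --rows "4.3 1.6 0 0 0; 4.3 1.6 0 0 0; 4.3 1.6 0 0 0; 4.3 1.6 0 0 0; 4.3 1.6 0 0 0"

```text
time_s: 3.0
tcp_pos: [0.3673, -0.1184, 0.2316]
ee_rot: [[0.122, 0.993, 0.001], [0.993, -0.122, -0.0], [-0.0, 0.001, -1.0]]
force: [0.9, 0.2, 1.0]
grip_width: -0.0
finger_force: 0.0
```

Request:
servo_tool --rows "4.3 1.6 0 0 0; 4.3 1.6 0 0 0; 4.3 1.6 0 0 0; 4.3 1.6 0 0 0; 0 0 0 0 0"

```text
time_s: 3.62
tcp_pos: [0.4517, 0.0452, 0.231]
ee_rot: [[0.119, 0.993, -0.0], [0.993, -0.119, 0.0], [0.0, -0.0, -1.0]]
force: [-0.5, -0.2, -0.2]
grip_width: -0.0001
finger_force: 0.0
```

```bash
python3 -c "
from h import *
where();print(go((-.101,.04,.102)))"
```

```text
t 3.625 cond [-0.1238  0.0047  0.231 ] ang 1.4519 want 1.4498 F [-0.46 -0.24 -0.23] w -0.00010659830688338506 0.0
[ 3.53  2.29 12.9 ]
```

Request:
servo_tool --rows "3.5 2.3 2 0 0; 0 0 4 0 0; 0 0 4 0 0; 0 0 2.7 0 0; 0 0 0 0 0"

```text
time_s: 4.25
tcp_pos: [0.4772, 0.0744, 0.1031]
ee_rot: [[0.122, 0.993, -0.003], [0.993, -0.122, -0.0], [-0.001, -0.003, -1.0]]
force: [0.3, 0.4, 0.3]
grip_width: -0.0001
finger_force: 0.0
```

```bash
python3 -c "
from h import *
where()
cv2.imwrite('pics/s1.png',cv2.resize(vision.capture('side')[200:300,250:430],None,fx=4,fy=4,interpolation=cv2.INTER_CUBIC))"
```

```text
t 4.25 cond [-0.102   0.0368  0.1031] ang 1.4485 want 1.4498 F [0.29 0.36 0.28] w -8.908612654920972e-05 0.0
```

View pics/s1.png

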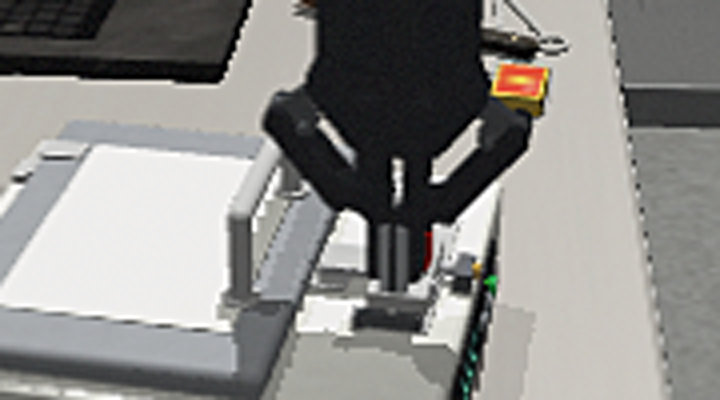

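Fingers stand just left of the tab (red visible at crop 430,250), clear of the handle. Pushing.

Request:
servo_tool --rows "-0.7 0 0 0 0; -0.7 0 0 0 0; -0.7 0 0 0 0; -0.7 0 0 0 0; 0 0 0 0 0"

```text
time_s: 4.92
tcp_pos: [0.4748, 0.0469, 0.1044]
ee_rot: [[0.121, 0.993, 0.0], [0.993, -0.121, 0.0], [0.0, 0.0, -1.0]]
force: [0.2, 1.2, 0.5]
grip_width: 0.0003
finger_force: 0.5
```

Request:
servo_tool --rows "-0.4 0 0 0 0; -0.4 0 0 0 0; -0.3 0 0 0 0; -0.2 0 0 0 0; 0 0 0 0 0"

```text
time_s: 5.55
tcp_pos: [0.4731, 0.0342, 0.1042]
ee_rot: [[0.121, 0.993, -0.0], [0.993, -0.121, -0.0], [-0.0, -0.0, -1.0]]
force: [0.7, 1.2, -0.1]
grip_width: -0.0003
finger_force: 0.6
```

```bash
python3 -c "
from h import *
where()"
```

```text
t 5.55 cond [-0.1012 -0.0036  0.1042] ang 1.4496 want 1.4498 F [ 0.74  1.23 -0.07] w -0.0002751052125656438 0.5575444312944455
```

Request:
servo_tool --rows "-0.15 0 0 0 0; -0.15 0 0 0 0; 0 0 0 0 0; 0 0 0 0 0; 0 0 0 0 0"

```text
time_s: 6.18
tcp_pos: [0.4729, 0.0315, 0.1043]
ee_rot: [[0.121, 0.993, 0.0], [0.993, -0.121, -0.0], [-0.0, 0.0, -1.0]]
force: [0.3, 0.6, 0.4]
grip_width: -0.0002
finger_force: 0.0
```

Request:
servo_tool --rows "-0.15 0 0 0 0; -0.15 0 0 0 0; 0 0 0 0 0; 0 0 0 0 0; 0 0 0 0 0"

```text
time_s: 6.8
tcp_pos: [0.4725, 0.0286, 0.1043]
ee_rot: [[0.121, 0.993, -0.0], [0.993, -0.121, 0.0], [0.0, -0.0, -1.0]]
force: [-0.4, 2.2, 0.5]
grip_width: 0.0002
finger_force: 0.9
```

Request:
servo_tool --rows "-0.1 0 0 0 0; -0.1 0 0 0 0; 0 0 0 0 0; 0 0 0 0 0; 0 0 0 0 0"

```text
time_s: 7.42
tcp_pos: [0.4724, 0.0277, 0.1044]
ee_rot: [[0.121, 0.993, 0.0], [0.993, -0.121, 0.002], [0.002, 0.0, -1.0]]
force: [1.6, 13.2, 0.3]
grip_width: 0.0
finger_force: 6.9
```

End stop felt, so it is past the detent. I'll back off, rise and check.

Request:
servo_tool --rows "0.5 0 0 0 0; 1 0 0 0 0; 0 0 -5 0 0; 0 0 -5 0 4; 0 0 -2 0 4"

```text
time_s: 8.05
tcp_pos: [0.4748, 0.0417, 0.2272]
ee_rot: [[0.121, 0.993, 0.004], [0.993, -0.121, -0.0], [0.0, 0.004, -1.0]]
force: [-0.1, 0.5, 0.2]
grip_width: 0.0358
finger_force: 0.0
```

```bash
python3 -c "
from h import *
where()
a=vision.capture('top')
for n in('tab_top','handle_bar'):print(n,[(np.round(x['xy'],1),round(x['score'],2)) for x in vision.landmark_of(n,'top')[:2]])
b=vision.capture('side')
for n in('tab_top','handle_bar'):print(n,[(np.round(x['xy'],1),round(x['score'],2)) for x in vision.landmark_of(n,'side')[:2]])
print(proj('side',c2w(p,[(-.101,-.026,.1175),(-.101,0,.1175)])))
cv2.imwrite('pics/s2.png',np.hstack([cv2.resize(b[200:300,270:390],None,fx=4,fy=4),cv2.resize(a[220:320,250:350],(320,400))[:, :320]]))
print(go((-.030,0,.20)))"
```

```text
t 8.05 cond [-0.1004  0.004   0.2272] ang 1.45 want 1.4498 F [-0.06  0.51  0.24] w 0.03582865602452522 0.0
tab_top [(array([315.9, 280.6]), 0.78)]
handle_bar [(array([310.1, 242.6]), 0.68), (array([332.9, 176.6]), 0.59)]
tab_top [(array([353.1, 251.1]), 0.95), (array([318.8, 237.5]), 0.41)]
handle_bar [(array([315. , 239.4]), 0.62)]
[[353.18766435 248.63971432]
 [351.26973655 254.90511064]]
[-0.37  7.16  2.29]
```

View pics/s2.png

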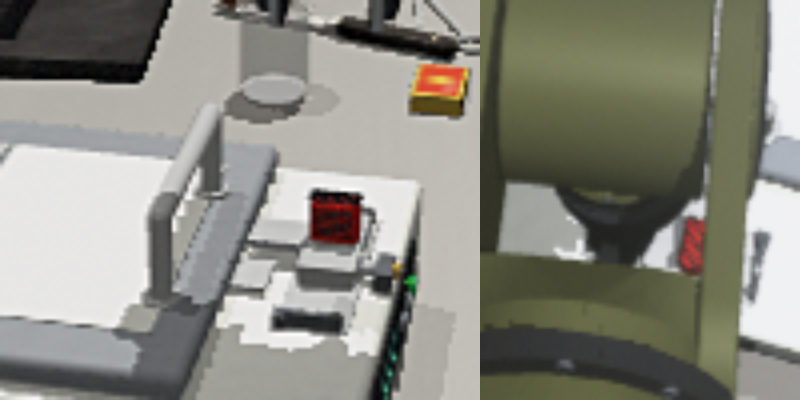

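The picture shows the tab at its new place (side 353,251; top 316,281), about 26 mm over, and it stays there. The bar's middle is at side (317,240). Going to the handle.

Request:
servo_tool --rows "-0.3 3.6 0 0 4; 0 3.5 2.3 0 4; 0 0 3 0 4; 0 0 3 0 4; 0 0 0 0 4"

```text
time_s: 8.98
tcp_pos: [0.5428, 0.0299, 0.1385]
ee_rot: [[0.121, 0.993, -0.006], [0.993, -0.121, 0.0], [-0.001, -0.006, -1.0]]
force: [0.2, -0.6, -0.6]
grip_width: 0.0401
finger_force: 0.0
```

```bash
python3 -c "
from h import *
where();print(go((-.030,0,.125)))
b=vision.capture('side')
cv2.imwrite('pics/s3.png',cv2.resize(b[180:300,250:400],None,fx=4,fy=4))"
```

```text
t 8.975 cond [-0.0314  0.0005  0.1385] ang 1.4497 want 1.4498 F [ 0.15 -0.56 -0.56] w 0.04010786942375772 0.0
[-0.05  0.15  1.35]
```

View pics/s3.png

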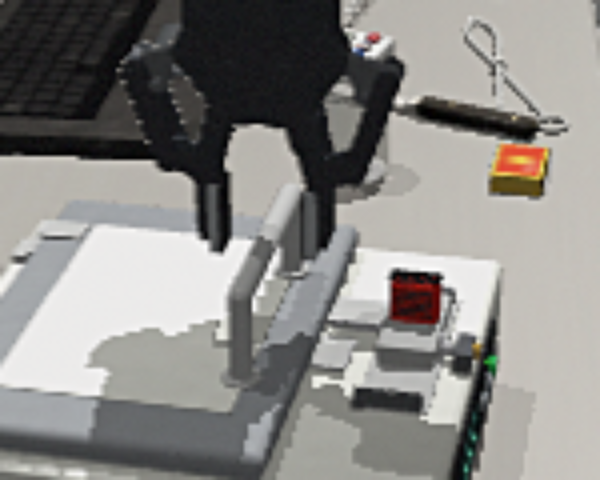

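The bar (crop about 267,230) is centred between the fingers (215 and 318). I'll lower and close.

Request:
servo_tool --rows "0 0 1.3 0 4; 0 0 0 0 2; 0 0 0 0 1; 0 0 0 0 0.5; 0 0 0 0 0.5"

```text
time_s: 9.65
tcp_pos: [0.5434, 0.03, 0.1286]
ee_rot: [[0.121, 0.993, -0.002], [0.993, -0.121, 0.0], [-0.0, -0.002, -1.0]]
force: [-8.7, 0.7, 3.3]
grip_width: 0.0099
finger_force: 58.4
```

```bash
python3 -c "
from h import *
where()"
```

```text
t 9.65 cond [-0.031   0.0006  0.1286] ang 1.4496 want 1.4498 F [-8.68  0.71  3.35] w 0.00990170740036494 58.44211220741272
```

```bash
python3 -c "
import numpy as np
th=np.radians(np.arange(0,61,3));x=-.148*np.cos(th)+.058*np.sin(th);z=.058*np.cos(th)+.148*np.sin(th)
for a,b in zip(np.diff(x)*100,-np.diff(z)*100):print('0 %.2f %.2f 0 0.5;'%(a,b),end=' ')"
```

```text
0 0.32 -0.77 0 0.5; 0 0.36 -0.75 0 0.5; 0 0.40 -0.73 0 0.5; 0 0.44 -0.71 0 0.5; 0 0.48 -0.68 0 0.5; 0 0.51 -0.66 0 0.5; 0 0.54 -0.63 0 0.5; 0 0.58 -0.60 0 0.5; 0 0.61 -0.57 0 0.5; 0 0.64 -0.54 0 0.5; 0 0.66 -0.50 0 0.5; 0 0.69 -0.47 0 0.5; 0 0.71 -0.43 0 0.5; 0 0.73 -0.39 0 0.5; 0 0.75 -0.35 0 0.5; 0 0.77 -0.31 0 0.5; 0 0.79 -0.27 0 0.5; 0 0.80 -0.23 0 0.5; 0 0.81 -0.19 0 0.5; 0 0.82 -0.15 0 0.5;
```

Request:
servo_tool --rows "0 0.3 -0.77 0 0.5; 0 0.36 -0.75 0 0.5; 0 0.4 -0.73 0 0.5; 0 0.44 -0.71 0 0.5; 0 0.48 -0.68 0 0.5"

```text
time_s: 10.28
tcp_pos: [0.562, 0.0274, 0.1646]
ee_rot: [[0.121, 0.993, -0.006], [0.993, -0.121, -0.0], [-0.001, -0.006, -1.0]]
force: [-15.8, -1.3, 1.5]
grip_width: 0.0097
finger_force: 58.6
```

```bash
python3 -c "
from h import *
where()"
```

```text
t 10.275 cond [-0.0121  0.0003  0.1646] ang 1.4496 want 1.4498 F [-15.82  -1.35   1.54] w 0.009654971096404782 58.59341204166412
```

Request:
servo_tool --rows "0 0.4 -0.66 0 0.5; 0 0.48 -0.63 0 0.5; 0 0.54 -0.6 0 0.5; 0 0.61 -0.57 0 0.5; 0 0.64 -0.54 0 0.5"

```text
time_s: 10.9
tcp_pos: [0.589, 0.0237, 0.1955]
ee_rot: [[0.121, 0.993, -0.004], [0.993, -0.121, -0.001], [-0.001, -0.004, -1.0]]
force: [-19.7, -4.5, 14.4]
grip_width: 0.0095
finger_force: 59.2
```

```bash
python3 -c "
from h import *
where()"
```

```text
t 10.9 cond [ 1.510e-02 -1.000e-04  1.955e-01] ang 1.4494 want 1.4498 F [-19.7   -4.45  14.45] w 0.009485075665215538 59.160579442977905
```

Request:
servo_tool --rows "0 0.52 -0.6 0 0.5; 0 0.6 -0.53 0 0.5; 0 0.67 -0.46 0 0.5; 0 0.7 -0.42 0 0.5; 0 0.73 -0.37 0 0.5"

```text
time_s: 11.52
tcp_pos: [0.6215, 0.0192, 0.2183]
ee_rot: [[0.122, 0.993, -0.003], [0.993, -0.122, -0.002], [-0.002, -0.003, -1.0]]
force: [-8.4, -9.0, 2.7]
grip_width: 0.0098
finger_force: 58.7
```

```bash
python3 -c "
from h import *
where()"
```

```text
t 11.525 cond [ 0.048  -0.0006  0.2183] ang 1.4489 want 1.4498 F [-8.45 -9.02  2.7 ] w 0.009768424256028889 58.68168354034424
```

Request:
servo_tool --rows "-0.03 0.74 -0.32 0 0.5; -0.03 0.76 -0.28 0 0.5; -0.03 0.78 -0.24 0 0.5; -0.02 0.79 -0.2 0 0.5; 0 0.8 -0.16 0 0.5"

```text
time_s: 12.15
tcp_pos: [0.6605, 0.0137, 0.2327]
ee_rot: [[0.122, 0.993, 0.0], [0.993, -0.122, -0.001], [-0.001, 0.001, -1.0]]
force: [-7.7, -5.5, 7.9]
grip_width: 0.0097
finger_force: 58.5
```

Request:
servo_tool --rows "0 0 0 0 0.5; 0 0 0 0 0.5; 0 0 0 0 0.5; 0 0 0 0 0.5; 0 0 0 0 0.5"

```text
time_s: 12.78
tcp_pos: [0.6605, 0.0137, 0.2327]
ee_rot: [[0.122, 0.993, 0.001], [0.993, -0.122, -0.001], [-0.001, 0.002, -1.0]]
force: [-7.8, -4.9, 11.2]
grip_width: 0.0098
finger_force: 59.0
```

```bash
python3 -c "
from h import *
where()
P=np.array([[-.031,.1286],[-.0121,.1646],[.0151,.1955],[.048,.2183]])
s=r.sense();d=np.array(s['tcp_pos'])-[.5434,.03,.1286];print('theta',np.degrees(2*np.arcsin(np.linalg.norm(d)/2/np.hypot(.148,.058))))
b=vision.capture('side');print([(x['xy'],x['score']) for x in vision.landmark_of('tab_top','side')])
cv2.imwrite('pics/s4.png',cv2.resize(b[130:330,180:440],None,fx=3,fy=3))"
```

```text
t 12.775 cond [ 0.0873 -0.0014  0.2327] ang 1.4489 want 1.4498 F [-7.76 -4.89 11.24] w 0.009819211131547224 58.9636355638504
theta 59.41228218838677
[([351.2, 250.5], 0.93), ([380.2, 224.1], 0.4)]
```

View pics/s4.png

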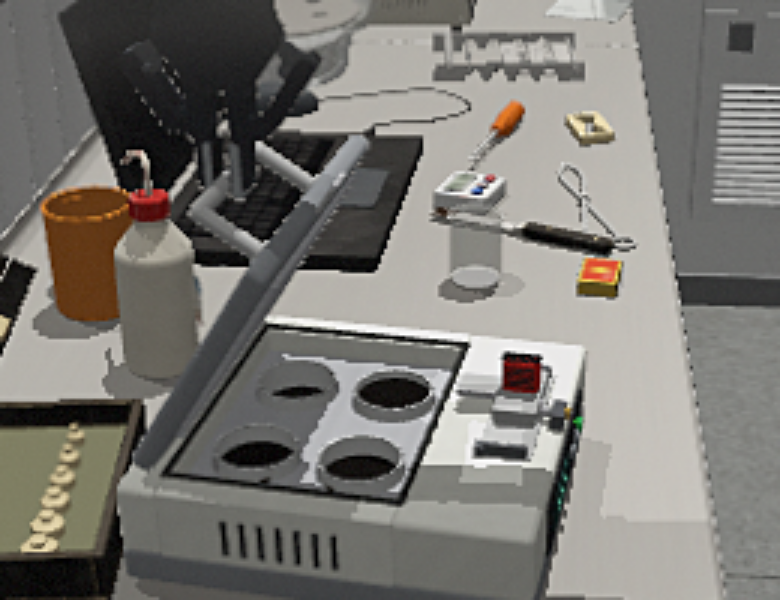

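The lid stands open near 60 degrees (crop 250,300), held by the bar at (215,190). The tins are in their wells and the catch is still open with the tab at (521,372). Handing in.

```bash
python3 -c "
from h import *
print(workorder.sign_off())"
```

```text
the job is handed in; nothing more can be done
None
```

The job is handed in at about 13 s: the catch is clicked open, and the arm is holding the lid by its handle at about 59° by the arm's measured position, with the tins and the other things not disturbed.

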